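Find and mark the hanging point of a pottery mobile

ROBOT

A 6-joint arm with a two-finger parallel gripper is mounted at the origin on the work surface. World frame = base frame: x ahead of the robot, y to its left, z up, the work surface at z = 0. Lengths are in m, angles in rad, forces in N, time in s.
With the tool pointing down it reaches from about 0.325 to 0.85 m from the base axis. Payload 15.5 kg.
Tool frame: the origin (TCP) lies on the centre line of the jaws, within the pads' length; the fingertips stand 25 mm ahead of it and the grasp point (between the pads) lies 6 mm ahead of it; z points along the fingers, y is the line along which they close (so a half turn about z gives the same grasp; the last joint's range is limited). The gripper opens to 91 mm and grips with 3 to 60 N. Pads are 32 mm wide; open, the fingers measure 118 mm over their backs; the gripper's body (76 mm by 178 mm) begins 60 mm behind the grasp point.
Start: joints at [1.125, 0.494, 1.345, -0, 1.302, -0.096], TCP at [0.215, 0.587, 0.239] pointing down, gripper open.
Joint ranges: [-2.91, 2.91], [-0.82, 2.16], [0.22, 2.67], [-1.22, 4.37], [0.12, 2.79], [-3.08, 3.08]. Speed limits (rad/s): [1.89, 1.89, 2.57, 3.01, 3.01, 3.01].

INTERFACE

Orientations are given as a unit quaternion [w, x, y, z].
In Python, from rig import r gives the robot as it stands. The module is installed in compiled form; this text tells all that it offers.
- The arm moves only by the shell command python3 -m pendant 'ROWS'. ROWS is JSON, a list of rows, each a list of 7 numbers: the shift along the world's x, y, z in mm, then the turn, a rotation vector about the world's x, y, z in degrees, then the opening, from 0 (shut) to 1 (fully open). A call has 1 to 8 rows; each row shifts and turns the commanded pose from where the row before left it; what a row does not reach is not made up. A row lasts 1/10 s, in which the tool goes at most 50 mm and 8.59 degrees, less where a joint would pass 70% of its speed; a pose out of reach is approached as far as the arm can. A call with a gripper value outside its range is refused whole. The fingers move at their own pace and stop on an object; the grip force is fixed at half the most. Time passes only in rows, so rows that do not move let the fingers close. It gives the time, the measured TCP pose, the force, the opening and the grip force at its end, in the units of the state.
- r.state(): the state, without advancing time (a new reading comes with each control period).
- r.read_camera(name): name is "scene" or "top"; returns a dict with "color" (480x640x3 uint8, red, green, blue), "depth" (480x640 float32, m along the optical axis (not along the pixel's ray), 0 where there is no reading), "intrinsics" (3x3 intrinsics, pixels), "world_to_cam" (4x4, takes a point from world to camera coordinates). Camera axes: x right, y down, z forward; pixel columns grow to the right and rows downward; lengths in m; the calibration is good to about 2 mm. A picture is of the moment at which its call begins.
- r.close_job(): hands the job in; it is judged then, once.
The state is a dict: "time": time; "qpos": joint angles; "qvel": joint speeds; "effort": joint torques, N m; "position": TCP position; "tool_rot": TCP orientation; "wrist_force": force on the tool from outside, world axes, zero at the start; "moment": the same for the moment, N m; "gripper_width": opening from 0.0 (shut) to 1.0 (fully open); "gripper_force": force on a finger pad.
Only numpy, scipy, OpenCV 4.12 (cv2) and the standard library are available. Lean on these libraries where they do the work, as an engineer would, in place of code of your own. Each camera call takes 0.05 s, during which the arm holds its last target. There are 200 camera calls.

TASK

Slide the wooden crossbar of the mobile along the knife edge, without lifting it off, until it balances level on the edge by itself. Then press the punch knob straight down so that the punch firmly but gently pricks the balanced bar, let the punch spring back, and leave the bar balancing; be gentle with the bar throughout and leave the other things on the table alone.

Things in the scene. Friction and masses are not known exactly. Their poses are not given: they have to be found in the camera images.
- jig: Balancing jig fixed to the table, base 120 x 170 x 12 mm. Origin on the table under the middle of the knife edge, z up; the bar lies along its y, the knife edge along its x. Two aluminium cheeks (130 mm long in y, tops 126 mm high, inner faces at x = +-15 mm) guide the bar with 4 mm play each side. A column at x = 52 to 64 mm carries an arm (top 177 mm high) that holds the punch over the edge.
- edge (a point): Middle of the top of the steel knife edge (30 mm long, 2 mm edge radius), 120 mm above the table, at the jig's x = y = 0. Two stop pins 55 mm either side of it in y, 9 mm below edge level, catch the unbalanced bar at about 0.16 rad of tilt.
- knife: The polished steel knife edge block, fixed in the jig; same origin and axes as the jig. The bar slides on it and on the stop pins with friction of about 0.3. Pushed level at its low end, the tilted bar tends to jam and tip up over the stop pin; it slides freely when pushed or pulled in line with the tilted bar.
- bar_mid (a point): Centre of the loose wooden crossbar, 22 wide x 300 long x 10 mm thick, 60 g. Its y axis runs along the bar towards the large pendant (same way as the jig's y), z up. At the start it lies across the edge, its middle within 10 mm of it, tipped onto a stop pin, large pendant low. The balance point lies 24 to 50 mm from the middle towards the large pendant, so the bar must slide 14 to 50 mm towards its small-pendant end.
- bar: The same crossbar with its pendants; origin in the middle of the underside, 5 mm below bar_mid, same axes. The load hangs about 40 mm below the edge: let go near balance, it rests tilted by about 1 rad per 40 mm of offset, heavy side down, and touches no pin when within about 6 mm of balance. Rubbing fingers disturb this.
- big_pendant: Large fired-clay disc (diameter 56 mm, 10 mm thick, in the plane of the bar) fixed on a stiff wire under the bar at the bar's y = +120 mm; disc top 30 mm under the bar. About 99 to 138 g, not known exactly. Origin as the bar's.
- small_pendant: Small fired-clay disc (diameter 40 mm, 10 mm thick), fixed likewise at the bar's y = -120 mm. About 40 to 55 g, not known exactly. Origin as the bar's.
- punch (a joint): Travel of the spring-loaded punch in the bracket, m: 0 up, grows downward, at most 0.016. Its round tip stands 11 mm above the top of the level bar (touches at about 0.011). The return spring takes about 3 N to start and 5 N at contact. Beyond that the bar resists stiffly: a tenth of a millimetre is several newtons, so stop by force, at some 5 to 10 N above the spring.
- knob_top (a point): Centre of the top face of the punch's round black knob (diameter 28 mm, 12 mm thick), 205 mm above the table when up, right above the knife edge.
- glaze_jar_mid (a point): Centre of a closed glaze jar, diameter 76, height 85 mm; leave alone.
- clay_block_mid (a point): Centre of a grey clay block 85 x 60 x 45 mm; leave alone.
- modelling_tool: Wooden modelling spatula, about 190 mm long, lying on the table; origin under its middle; leave alone.
Things that resemble listed ones, but are neither listed nor needed, are in the scene too. What is shaped like the jig but green or purple is not meant.

How it is judged:
On the way, in this order (a step that is already met when the one before it is completed fails the run):
1. the bar balances level on the knife edge, let go (angle between bar_mid's own z axis and vertical below 0.06 rad and contact force between bar and knife above 0.8 N and contact force between bar and the fingers below 0.05 N and angular speed of bar below 0.1 rad/s), for 0.4 s.
2. the punch is pressed onto the balanced bar (contact force between punch and bar above 2 N and angle between bar_mid's own z axis and vertical below 0.07 rad and contact force between bar and the fingers below 0.05 N), for 0.1 s.
At the end, for the whole second after the job is handed in: The bar rests balanced on the knife edge, within 0.07 rad (4 degrees) of level, still and untouched, off the stop pins, its middle 18 to 58 mm from the edge, and the punch is back up (within 3 mm) (angle between bar_mid's own z axis and vertical below 0.07 rad and angular speed of bar below 0.15 rad/s and contact force between bar and knife above 0.8 N and value of joint punch below 0.003 m and horizontal distance between bar_mid and edge between 0.018 and 0.058 m).
It fails at once if the bar or a pendant is handled with more than 10 N (contact force between bar and the fingers above 10 N).
It fails at once if the punch is driven onto the bar with more than 20 N, or the bar forced onto the knife edge with more than 25 N (contact force between bar and knife above 25 N or contact force between punch and bar above 20 N).
It fails at once if the punch is pressed onto a bar that is not balanced (contact force between punch and bar above 0.5 N and angle between bar_mid's own z axis and vertical above 0.09 rad).
It fails at once if the bar is lifted off the knife edge or falls off it (z of bar_mid in the frame of jig above 0.145 m or z of bar_mid in the frame of jig below 0.105 m).
It fails at once if a bystander is disturbed (distance of any of glaze_jar_mid, clay_block_mid, modelling_tool from where it was at the start of the episode above 0.02 m).
It also fails if it takes over 72 s, if anything falls off the work surface, if the arm or the gripper's body presses on something with over 40 N, if the wrist force passes 120 N, or if a joint passes its speed limit or range.

## Working session

There is one attempt and no reset: what is moved stays moved. The work goes in short steps, Python scripts to look and compute and a shell command to move; the robot and the scene stay as the last step left them, time stands still between calls to the robot, and variables do not carry over. Pictures are saved under pics/ and viewed, at most 10 in all, crops included, and the job is handed in when it is done.

```bash
mkdir -p pics; cat > h.py <<'E'
import numpy as np, cv2
from rig import r
def shot(n):
    c=r.read_camera(n); return c
def pts(c):
    K=c["intrinsics"];d=c["depth"];v,u=np.mgrid[0:480,0:640]
    P=np.stack([(u-K[0,2])/K[0,0]*d,(v-K[1,2])/K[1,1]*d,d],-1)
    T=np.linalg.inv(c["world_to_cam"]); return P@T[:3,:3].T+T[:3,3]
def save(c,f,crop=None,s=1):
    im=c["color"][...,::-1]
    if crop: im=im[crop[1]:crop[3],crop[0]:crop[2]]
    cv2.imwrite(f,cv2.resize(im,None,fx=s,fy=s,interpolation=cv2.INTER_CUBIC))
E
python3 - <<'E'
from h import *
for n in("scene","top"):
    c=shot(n);save(c,f"pics/{n}0.png");np.savez(f"{n}0.npz",**c)
    print(n,c["world_to_cam"].round(3).tolist(),c["intrinsics"].tolist())
print(r.state())
E
```

```text
scene [[-0.083, 0.996, 0.013, 0.098], [0.556, 0.057, -0.829, -0.176], [-0.827, -0.061, -0.559, 1.458], [0.0, 0.0, 0.0, 1.0]] [[448.23333719674406, 0.0, 312.20759708525856], [0.0, 448.23333719674406, 235.44243358543787], [0.0, 0.0, 1.0]]
top [[-0.02, -1.0, 0.005, -0.055], [-0.999, 0.02, -0.049, 0.529], [0.049, -0.006, -0.999, 1.423], [0.0, 0.0, 0.0, 1.0]] [[599.2633737188963, 0.0, 318.54251050111276], [0.0, 599.2633737188963, 236.6420475509856], [0.0, 0.0, 1.0]]
{'time': 0.1, 'qpos': array([ 1.12447401e+00,  4.94081671e-01,  1.34603306e+00,  4.04122767e-07,
        1.30247813e+00, -9.54641813e-02]), 'qvel': array([-0.00124068, -0.00156951,  0.00018648,  0.00066452,  0.00020431,
       -0.00122411]), 'effort': array([ 1.10529429e-03, -8.80239916e+01, -3.82540834e+01,  7.04995310e-02,
        4.84174036e-02, -7.59970067e-05]), 'position': array([0.2146656 , 0.5866712 , 0.23843459]), 'tool_rot': array([-1.34012645e-04,  1.74530667e-01,  9.84651612e-01, -4.81817831e-04]), 'wrist_force': array([ 0.40567753, -0.72414053,  0.6954977 ]), 'moment': array([-0.01737106,  0.00800509,  0.00014983]), 'gripper_force': 0.0, 'gripper_width': 0.9989098354266986}
```

View pics/scene0.png

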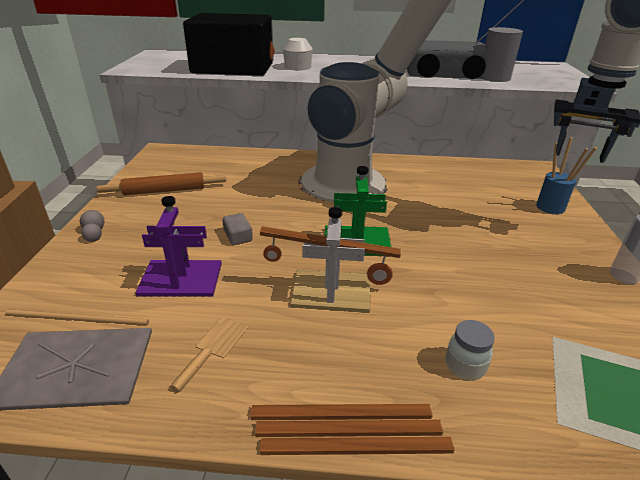

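View pics/top0.png

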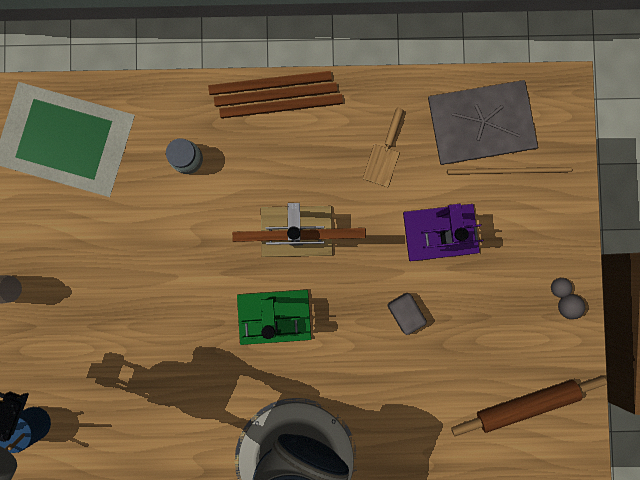

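Three candidates have the jig's shape. Purple is at scene (180,255), green at (362,220), and the pale wood and aluminium one at (333,265). The last one is meant: it isn't green or purple, and it alone carries the bar, with the large pendant at (380,272), the small one at (272,254) and the knob at (335,213). I'll measure it and confirm in a crop.

```bash
cat >> h.py <<'E'
def bar(c,near=None,box=(.4,.75,-.35,.35)):
    """fit bar: brown-red pixels with 3D z in .07...17"""
    P=pts(c);h=cv2.cvtColor(c["color"],cv2.COLOR_RGB2HSV).astype(int)
    m=(h[...,0]<14)&(h[...,1]>120)&(c["depth"]>0)&(P[...,2]>.075)&(P[...,2]<.17)&(P[...,0]>box[0])&(P[...,0]<box[1])&(abs(P[...,1])<.35)
    n,l,s,_=cv2.connectedComponentsWithStats(m.astype(np.uint8))
    return m,P
def top_bar(c=None):
    """top view: bar points (top face) -> centre line, tilt, ends"""
    c=c or shot("top");m,P=bar(c);Q=P[m]
    o=np.median(Q,0);Q=Q[np.linalg.norm(Q[:,:2]-o[:2],axis=1)<.2]
    a=np.polyfit(Q[:,1],Q[:,2],1);Q=Q[abs(np.polyval(a,Q[:,1])-Q[:,2])<.006]
    a=np.polyfit(Q[:,1],Q[:,2],1);b=np.polyfit(Q[:,1],Q[:,0],1)
    y0,y1=np.percentile(Q[:,1],[.3,99.7])
    return dict(y0=y0,y1=y1,len=y1-y0,z0=np.polyval(a,y0),z1=np.polyval(a,y1),slope=a[0],x0=np.polyval(b,y0),x1=np.polyval(b,y1),yaw=b[0],n=len(Q))
E
python3 - <<'E'
from h import *
for n in("top","scene"):
    c=dict(np.load(n+"0.npz"))
    print(n,{k:round(float(v),4) for k,v in top_bar(c).items()})
    P=pts(c);v=c["color"].max(-1)
    u0,v0=(293,233) if n=="top" else (335,213)
    m=np.zeros_like(v,bool);m[v0-12:v0+13,u0-12:u0+13]=1
    k=m&(v<50)&(P[...,2]>.185);print("knob",k.sum(),P[k].mean(0),P[k].min(0),P[k].max(0))
c=dict(np.load("scene0.npz"));save(c,"pics/crop1.png",(240,160,440,320),4)
E
```

```text
top {'y0': -0.1633, 'y1': 0.1276, 'len': 0.2909, 'z0': 0.1631, 'z1': 0.1037, 'slope': -0.2041, 'x0': 0.5275, 'x1': 0.5278, 'yaw': 0.001, 'n': 1120.0}
knob 134 [ 0.52700107 -0.01167844  0.21350717] [ 0.45690626 -0.05658505  0.19940074] [5.39640570e-01 1.38316500e-03 1.44752306e+00]
scene {'y0': -0.1398, 'y1': 0.1295, 'len': 0.2693, 'z0': 0.1382, 'z1': 0.1126, 'slope': -0.095, 'x0': 0.54, 'x1': 0.5317, 'yaw': -0.0306, 'n': 529.0}
knob 128 [ 0.53511844 -0.01128378  0.20159103] [ 0.51876093 -0.02356599  0.18715635] [0.54609316 0.00129438 0.20651485]
```

View pics/crop1.png

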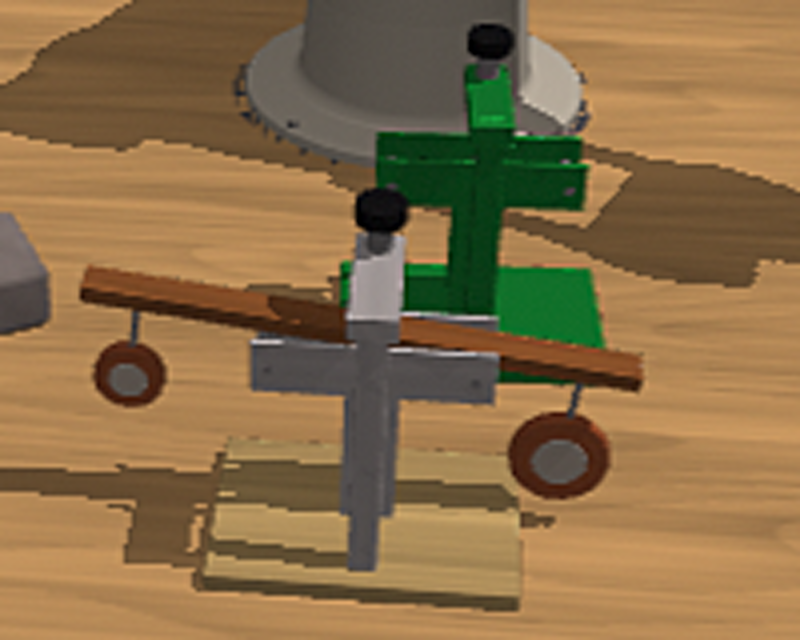

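The crop confirms it: jig with wood base and grey cheeks, bar tipped down on the right (big pendant, crop (560,455)), knob at (382,210). Next, a precise tilt measurement from the bar's side edges, while I move to the low end.

```bash
cat >> h.py <<'E'
def ray(c,u,v,ax,val):
    T=np.linalg.inv(c["world_to_cam"]);K=c["intrinsics"]
    d=np.stack([(np.asarray(u)-K[0,2])/K[0,0],(np.asarray(v)-K[1,2])/K[1,1],np.ones(len(u))],-1)@T[:3,:3].T
    o=T[:3,3];return o+d*((val-o[ax])/d[:,ax])[:,None]
def side(c=None,xc=.528,yk=-.0115,cov=.07):
    c=c or shot("scene");h=cv2.cvtColor(c["color"],cv2.COLOR_RGB2HSV).astype(int);P=pts(c)
    m=(h[...,0]<13)&(h[...,1]>125)&(P[...,2]>.05)&(P[...,2]<.2)&(P[...,0]>.47)&(P[...,0]<.6)
    U=[];L=[];B=[]
    for u in range(230,440):
        v=np.flatnonzero(m[:,u])
        if len(v)<4: continue
        e=np.flatnonzero(np.diff(v)>1);b=v[e[0]] if len(e) else v[-1]
        if b-v[0]<4 or b-v[0]>16: continue
        U.append(u);L.append(v[0]-.5);B.append(b+.5)
    A=ray(c,U,L,0,xc-.011);D=ray(c,U,B,0,xc+.011);out=[]
    for Q in(A,D):
        k=abs(Q[:,1]-yk)>cov;q=Q[k]
        for _ in range(3):
            f=np.polyfit(q[:,1],q[:,2],1);q=q[abs(np.polyval(f,q[:,1])-q[:,2])<.003]
        out+=[round(float(f[0]),4),round(float(np.polyval(f,yk)),4),len(q)]
    y=ray(c,[U[0]-.5,U[-1]+.5],[(L[0]+B[0])/2,(L[-1]+B[-1])/2],0,xc+.005)
    return "top slope,z@knob,n / bottom:",out,"ends y,z",y[:,1:].round(4).tolist()
E
python3 - <<'E'
from h import *
print(side(dict(np.load("scene0.npz"))))
E
python3 -m pendant '[[50,-50,0,0,0,-8.5,0],[50,-50,0,0,0,-8.5,0],[50,-50,0,0,0,-8.5,0],[50,-50,0,0,0,-8.5,0],[50,-50,0,0,0,-8.5,0],[50,-50,0,0,0,-8.5,0],[13,-50,0,0,0,-8.5,0],[0,-30,0,0,0,-8.5,0]]'
```

```text
('top slope,z@knob,n / bottom:', [-0.1228, 0.1262, 24, -0.1326, 0.1209, 15], 'ends y,z', [[-0.166, 0.1445], [0.1271, 0.11]])
time: 0.9
position: [0.4408, 0.2935, 0.2385]
tool_rot: [0.0, 0.698, 0.716, -0.0]
wrist_force: [0.1, -0.7, 0.1]
gripper_width: 0.33
gripper_force: 0.0
```

```bash
cat >> h.py <<'E'
def mask(c,n):
    h=cv2.cvtColor(c["color"],cv2.COLOR_RGB2HSV).astype(int);P=pts(c)
    m=(h[...,0]<15)&(h[...,1]>115)&(P[...,2]>.055)&(P[...,2]<.22)&(P[...,0]>.46)&(P[...,0]<.6)
    if n=="scene":
        m2=np.zeros_like(m)
        for u in range(200,460):       # top run only (drops discs)
            v=np.flatnonzero(m[:,u])
            if len(v)<3: continue
            e=np.flatnonzero(np.diff(v)>2);b=v[e[0]] if len(e) else v[-1]
            if b-v[0]<17: m2[v[0]:b+1,u]=1
        m=m2
    return m
def ends(ct=None,cs=None):
    ct=ct or shot("top");cs=cs or shot("scene")
    mt=mask(ct,"top");ms=mask(cs,"scene");R=[]
    t=np.argwhere(mt)[:,::-1].astype(float);s=np.argwhere(ms)[:,::-1].astype(float)
    for left in(1,0):   # top-left = +y ; scene-right = +y
        e=(t[:,0].min() if left else t[:,0].max());q=t[abs(t[:,0]-e)<10]
        pt=[e+(-.5 if left else .5),q[:,1].mean()+.5-.5]
        es=(s[:,0].max() if left else s[:,0].min())
        q=s[abs(s[:,0]-es)<8];f=np.polyfit(q[:,0],q[:,1],1)
        z=.12
        for _ in range(6):
            a=ray(ct,[pt[0]],[pt[1]],2,z)[0]
            us=es+(.5 if left else -.5);b=ray(cs,[us],[np.polyval(f,us)],0,a[0])[0];z=b[2]
        R.append([a[0],a[1],b[1],b[2]])
    R=np.array(R);d=R[0]-R[1]
    return "end+ (x,ytop,yscene,z):",R[0].round(4).tolist(),"end-:",R[1].round(4).tolist(),"tilt",round(float(-d[3]/d[2]),4),"mid y",round(float((R[0,2]+R[1,2])/2),4), "yaw",round(float(-d[0]/d[1]),4),"len",round(float(d[2]),4)
E
python3 - <<'E'
from h import *
ct=dict(np.load("top0.npz"));cs=dict(np.load("scene0.npz"))
print(ends(ct,cs))
a=np.hstack([255*mask(cs,"scene")[200:290,230:430].astype(np.uint8),255*mask(ct,"top")[190:280,215:395].astype(np.uint8)])
b=np.hstack([cs["color"][200:290,230:430],ct["color"][190:280,215:395]])[...,::-1]
cv2.imwrite("pics/m.png",cv2.resize(np.vstack([cv2.merge([a]*3),b]),None,fx=2.1,fy=2.1))
E
```

```text
('end+ (x,ytop,yscene,z):', [0.5277, 0.1304, 0.1323, 0.1058], 'end-:', [0.5173, -0.3654, -0.1716, 0.1335], 'tilt', 0.0913, 'mid y', -0.0197, 'yaw', -0.0209, 'len', 0.3038)
```

View pics/m.png

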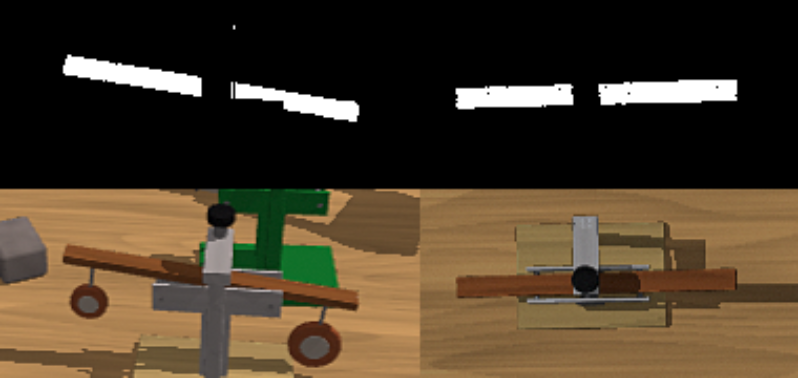

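The masks trace the bar cleanly. An outlier from the purple jig spoils the top view, so I'll restrict it there.

```bash
sed -i 's/    return m$/    n_,l,s_,_=cv2.connectedComponentsWithStats(m.astype(np.uint8));m=np.isin(l,[i for i in range(1,n_) if s_[i,4]>60])\n    if n=="top": m[:,:215]=0;m[:,392:]=0\n    return m/' h.py
python3 - <<'E'
from h import *
ct=dict(np.load("top0.npz"));cs=dict(np.load("scene0.npz"))
print(ends(ct,cs))
# knob via ray, both views
for c,(u0,v0) in((ct,(293,233)),(cs,(335,213))):
    v=c["color"].max(-1);m=np.zeros(v.shape,np.uint8);m[v0-12:v0+13,u0-12:u0+13]=(v<55)[v0-12:v0+13,u0-12:u0+13]
    n,l,s,ce=cv2.connectedComponentsWithStats(m);i=1+s[1:,4].argmax();print(s[i],ce[i],ray(c,[ce[i][0]],[ce[i][1]],2,.2)[0])
# jig base yaw from top
h=cv2.cvtColor(ct["color"],cv2.COLOR_RGB2HSV)
E
python3 -m pendant '[[50,-50,0,0,0,0,0],[37,-50,0,0,0,0,0],[0,-10,-30,0,0,1.4,0],[0,0,-30,0,0,0,0]]'
```

```text
('end+ (x,ytop,yscene,z):', [0.5277, 0.1304, 0.1323, 0.1058], 'end-:', [0.5285, -0.1671, -0.1691, 0.141], 'tilt', 0.1171, 'mid y', -0.0184, 'yaw', 0.003, 'len', 0.3014)
[287 227  19  15 221] [295.95475113 233.59728507] [ 0.52588476 -0.01707656  0.2       ]
[329 207  14  16 141] [334.97163121 212.63120567] [ 0.5337841  -0.01099539  0.2       ]
time: 1.3
position: [0.5057, 0.2089, 0.1785]
tool_rot: [0.0, 0.687, 0.726, 0.001]
wrist_force: [-0.4, 1.3, -0.6]
gripper_width: 0.009
gripper_force: 0.0
```

```bash
python3 -m pendant '[[22,-10,-30,-8,0,0,0],[0,-10,-30,0,0,-3.2,0],[0,-10,-8,0,0,0,0],[0,-10,0,0,0,0,0],[0,0,0,0,0,0,0]]'
cat >> h.py <<'E'
def tilt(cs=None,xc=.528,yk=-.012,ret=False):
    cs=cs or shot("scene");m=mask(cs,"scene");u=np.flatnonzero(m.any(0))
    o=[]
    for v,x in((m[:,u].argmax(0)-.5,xc-.011),(479-m[::-1][:,u].argmax(0)+.5,xc+.011)):
        q=ray(cs,u,v,0,x)
        if x>xc: q=q[abs(q[:,1]-yk)>.075]
        for _ in range(6):
            f=np.polyfit(q[:,1],q[:,2],1);d=abs(np.polyval(f,q[:,1])-q[:,2]);q=q[d<max(.002,1.5*np.median(d))]
        o+=[round(float(f[0]),4),round(float(np.polyval(f,yk)),4),len(q)]
    e=[ray(cs,[k],[m[:,j].nonzero()[0].mean()],0,xc)[0,1] for k,j in((u[0]-.5,u[0]),(u[-1]+.5,u[-1]))]
    return "slopes top/bottom (slope,z,n)",o,"ends y",np.round(e,4).tolist()
E
python3 - <<'E'
from h import *
print(tilt(dict(np.load("scene0.npz"))))
cs=shot("scene");print(tilt(cs));save(cs,"pics/a1.png",(230,140,430,290),4)
E
```

```text
time: 1.8
position: [0.5267, 0.1696, 0.112]
tool_rot: [0.046, 0.705, 0.706, -0.052]
wrist_force: [0.2, 0.4, 0.2]
gripper_width: 0.006
gripper_force: 0.0
('slopes top/bottom (slope,z,n)', [-0.1302, 0.1276, 120, -0.1257, 0.1192, 69], 'ends y', [-0.1694, 0.1319])
('slopes top/bottom (slope,z,n)', [-0.168, 0.1277, 121, -0.1644, 0.1192, 68], 'ends y', [-0.1669, 0.1305])
```

View pics/a1.png

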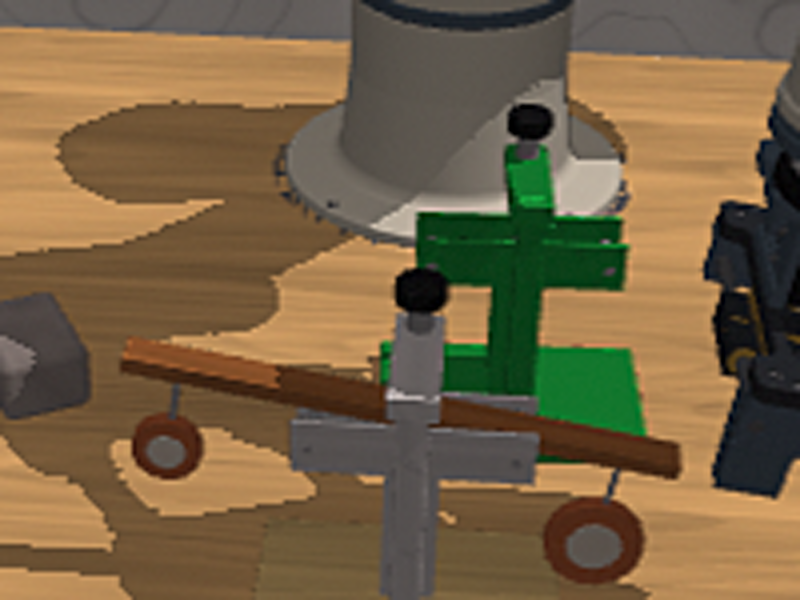

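The bar has now settled at a tilt of 0.166 and its low end is at crop (682,460). The fingertip front is at crop (715,480), so about 22 mm short. I'll push along the tilted bar.

```bash
python3 -m pendant '[[0,-5,0,-1.5,0,0,0],[0,-5,0.5,0,0,0,0],[0,-4,0.5,0,0,0,0],[0,-3,0.5,0,0,0,0],[0,-3,0.5,0,0,0,0],[0,-3,0.5,0,0,0,0],[0,-3,0.5,0,0,0,0],[0,-3,0.5,0,0,0,0]]'
python3 -c "
from h import *
print(tilt(),r.state()['wrist_force'])"
python3 -m pendant '[[0,-3,0.5,0,0,0,0],[0,-3,0.5,0,0,0,0],[0,-3,0.5,0,0,0,0],[0,0,0,0,0,0,0]]'
python3 -c "
from h import *
print(tilt(),r.state()['wrist_force'])"
```

```text
time: 2.65
position: [0.5266, 0.1417, 0.1145]
tool_rot: [0.056, 0.704, 0.705, -0.061]
wrist_force: [-0.1, 1.0, 0.6]
gripper_width: 0.0
gripper_force: 0.6
('slopes top/bottom (slope,z,n)', [-0.1651, 0.1272, 119, -0.1601, 0.1187, 69], 'ends y', [-0.1756, 0.1239]) [ 0.4251128  -1.11898583  0.84581875]
time: 3.1
position: [0.5266, 0.1324, 0.116]
tool_rot: [0.056, 0.704, 0.705, -0.061]
wrist_force: [-1.0, 0.0, -0.6]
gripper_width: 0.012
gripper_force: 0.0
('slopes top/bottom (slope,z,n)', [-0.1647, 0.1271, 119, -0.1581, 0.1186, 70], 'ends y', [-0.1863, 0.1136]) [-0.16487175 -0.42281165  0.07324653]
```

```bash
python3 -m pendant '[[0,-2,0.3,0,0,0,0],[0,-2,0.3,0,0,0,0],[0,0,0,0,0,0,0],[0,0,0,0,0,0,0]]' | head -2
python3 -c "
from h import *
print(tilt(),r.state()['wrist_force'])"
python3 -m pendant '[[0,-2,0.3,0,0,0,0],[0,-2,0.3,0,0,0,0],[0,0,0,0,0,0,0],[0,0,0,0,0,0,0]]' | head -2
python3 -c "
from h import *
print(tilt(),r.state()['wrist_force'])"
```

```text
time: 3.55
position: [0.5266, 0.1288, 0.1165]
('slopes top/bottom (slope,z,n)', [-0.1638, 0.1271, 121, -0.1583, 0.1187, 70], 'ends y', [-0.1907, 0.1112]) [-0.18574386  0.33250911  0.18137353]
time: 4.0
position: [0.5266, 0.1247, 0.1171]
('slopes top/bottom (slope,z,n)', [-0.1633, 0.1271, 122, -0.1577, 0.1187, 69], 'ends y', [-0.1926, 0.1068]) [-0.5245894   0.03110826  0.36501907]
```

```bash
python3 -m pendant '[[0,-1.5,0.25,0,0,0,0],[0,-1.5,0.25,0,0,0,0],[0,0,0,0,0,0,0],[0,0,0,0,0,0,0]]' | head -2
python3 -c "
from h import *
print(tilt())"
python3 -m pendant '[[0,-1.5,0.25,0,0,0,0],[0,-1.5,0.25,0,0,0,0],[0,0,0,0,0,0,0],[0,0,0,0,0,0,0]]' | head -2
python3 -c "
from h import *
print(tilt())"
```

```text
time: 4.45
position: [0.5266, 0.1218, 0.1176]
('slopes top/bottom (slope,z,n)', [-0.1572, 0.1271, 121, -0.1524, 0.1186, 70], 'ends y', [-0.197, 0.1047])
time: 4.9
position: [0.5266, 0.1188, 0.1181]
('slopes top/bottom (slope,z,n)', [-0.1311, 0.127, 122, -0.125, 0.1187, 70], 'ends y', [-0.2017, 0.1002])
```

The tilt is falling, so balance is near. I'll back off and let it swing free.

```bash
python3 -m pendant '[[0,2,-0.3,0,0,0,0],[0,5,-0.5,0,0,0,0],[0,0,0,0,0,0,0],[0,0,0,0,0,0,0],[0,0,0,0,0,0,0],[0,0,0,0,0,0,0],[0,0,0,0,0,0,0],[0,0,0,0,0,0,0]]' | head -2
python3 -c "
from h import *
print(tilt())"
python3 -m pendant '[[0,0,0,0,0,0,0],[0,0,0,0,0,0,0],[0,0,0,0,0,0,0],[0,0,0,0,0,0,0],[0,0,0,0,0,0,0],[0,0,0,0,0,0,0]]' | head -2
python3 -c "
from h import *
print(tilt())"
```

```text
time: 5.75
position: [0.5266, 0.1258, 0.1173]
('slopes top/bottom (slope,z,n)', [-0.0783, 0.1269, 123, -0.0715, 0.1188, 70], 'ends y', [-0.2023, 0.0996])
time: 6.4
position: [0.5266, 0.1259, 0.1173]
('slopes top/bottom (slope,z,n)', [-0.0246, 0.1268, 122, -0.0184, 0.1187, 70], 'ends y', [-0.203, 0.099])
```

```bash
for i in 1 2 3; do python3 -m pendant '[[0,0,0,0,0,0,0],[0,0,0,0,0,0,0],[0,0,0,0,0,0,0],[0,0,0,0,0,0,0],[0,0,0,0,0,0,0],[0,0,0,0,0,0,0],[0,0,0,0,0,0,0]]' | head -1
python3 -c "
from h import *
print(tilt())"; done
```

```text
time: 7.15
('slopes top/bottom (slope,z,n)', [-0.0641, 0.1269, 121, -0.0586, 0.1187, 69], 'ends y', [-0.2024, 0.0994])
time: 7.9
('slopes top/bottom (slope,z,n)', [-0.0609, 0.1269, 123, -0.0544, 0.1187, 69], 'ends y', [-0.2025, 0.0994])
time: 8.65
('slopes top/bottom (slope,z,n)', [-0.0608, 0.1269, 122, -0.0541, 0.1187, 70], 'ends y', [-0.2025, 0.0994])
```

It rests at 0.058 rad, so it needs about 2.3 mm more. I'll square the fingers to the bar and nudge.

```bash
python3 -m pendant '[[0,0,0,6,0,0,0],[0,-3,0,0,0,0,0],[0,-2,0,0,0,0,0],[0,-1,0,0,0,0,0],[0,-1,0,0,0,0,0],[0,-1,0,0,0,0,0],[0,-1,0,0,0,0,0],[0,0,0,0,0,0,0]]' | head -2
python3 -c "
from h import *
print(tilt())"
python3 -m pendant '[[0,2,0,0,0,0,0],[0,5,0,0,0,0,0],[0,5,0,0,0,0,0],[0,0,0,0,0,0,0],[0,0,0,0,0,0,0],[0,0,0,0,0,0,0],[0,0,0,0,0,0,0],[0,0,0,0,0,0,0]]' | head -2
for i in 1 2; do python3 -m pendant '[[0,0,0,0,0,0,0],[0,0,0,0,0,0,0],[0,0,0,0,0,0,0],[0,0,0,0,0,0,0],[0,0,0,0,0,0,0],[0,0,0,0,0,0,0],[0,0,0,0,0,0,0]]' | head -1
python3 -c "
from h import *
print(tilt())"; done
```

```text
time: 9.5
position: [0.5266, 0.1169, 0.1173]
('slopes top/bottom (slope,z,n)', [-0.06, 0.1269, 119, -0.0541, 0.1188, 65], 'ends y', [-0.2024, 0.0909])
time: 10.35
position: [0.5266, 0.1288, 0.1173]
time: 11.05
('slopes top/bottom (slope,z,n)', [-0.0478, 0.1268, 121, -0.0416, 0.1187, 69], 'ends y', [-0.2026, 0.0993])
time: 11.8
('slopes top/bottom (slope,z,n)', [-0.0482, 0.1269, 121, -0.0415, 0.1187, 70], 'ends y', [-0.2026, 0.0993])
```

```bash
python3 -m pendant '[[0,-5,0,1.5,0,0,0],[0,-4,0,0,0,0,0],[0,-1.5,0,0,0,0,0],[0,-1,0,0,0,0,0],[0,-1,0,0,0,0,0],[0,-1,0,0,0,0,0],[0,0,0,0,0,0,0]]' | head -2
python3 -c "
from h import *
print(tilt())"
python3 -m pendant '[[0,2,0,0,0,0,0],[0,5,0,0,0,0,0],[0,5,0,0,0,0,0],[0,0,0,0,0,0,0],[0,0,0,0,0,0,0],[0,0,0,0,0,0,0],[0,0,0,0,0,0,0],[0,0,0,0,0,0,0]]' | head -2
for i in 1 2; do python3 -m pendant '[[0,0,0,0,0,0,0],[0,0,0,0,0,0,0],[0,0,0,0,0,0,0],[0,0,0,0,0,0,0],[0,0,0,0,0,0,0],[0,0,0,0,0,0,0],[0,0,0,0,0,0,0]]' | head -1
python3 -c "
from h import *
print(tilt())"; done
```

```text
time: 12.55
position: [0.5266, 0.1154, 0.1173]
('slopes top/bottom (slope,z,n)', [-0.0485, 0.1269, 115, -0.0424, 0.1188, 63], 'ends y', [-0.2048, 0.0866])
time: 13.4
position: [0.5266, 0.1272, 0.1173]
time: 14.1
('slopes top/bottom (slope,z,n)', [-0.0076, 0.1267, 123, -0.0014, 0.1187, 70], 'ends y', [-0.2055, 0.0967])
time: 14.85
('slopes top/bottom (slope,z,n)', [-0.0074, 0.1267, 122, -0.0011, 0.1187, 70], 'ends y', [-0.2055, 0.0967])
```

The bar is level (about 0.004 rad) and free. I'll retreat, rise, and go over the knob.

```bash
python3 -m pendant '[[0,20,0,2,0,0,0],[0,20,25,0,0,0,0],[0,0,40,0,0,0,0],[0,0,40,0,0,0,0],[0,0,25,0,0,0,0],[2,-40,0,0,0,0,0],[0,-45,0,0,0,0,0],[0,-45,0,0,0,0,0]]' | head -3
python3 -m pendant '[[0,-40,0,0,0,0,0],[0,-9,0,0,0,0,0],[0,0,0,0,0,0,0]]'
python3 - <<'E'
from h import *
c=shot("scene");print(tilt(c));save(c,"pics/b1.png",(270,120,400,240),4)
E
```

```text
time: 15.7
position: [0.5284, 0.0362, 0.2476]
tool_rot: [-0.003, 0.706, 0.708, -0.002]
time: 16.0
position: [0.5285, -0.0128, 0.2473]
tool_rot: [-0.003, 0.707, 0.707, -0.003]
wrist_force: [0.7, 1.3, -0.7]
gripper_width: 0.001
gripper_force: 0.0
('slopes top/bottom (slope,z,n)', [-0.0077, 0.1267, 123, -0.0019, 0.1188, 70], 'ends y', [-0.2055, 0.0984])
```

View pics/b1.png

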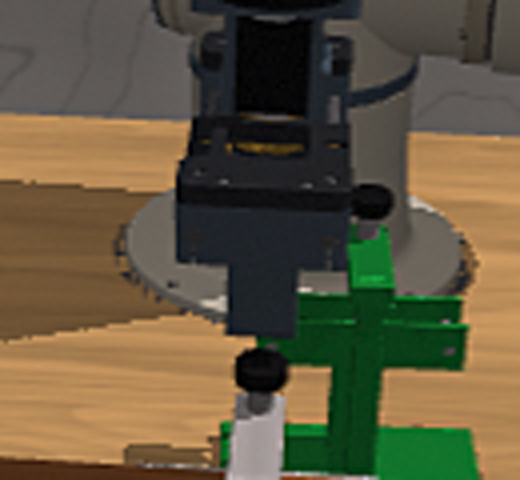

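The finger (crop 228–297 at its tip) stands centred over the knob (crop 261,370), about 17 mm above. Descending.

```bash
python3 -m pendant '[[0,0,-7,0,0,0,0],[0,0,-6,0,0,0,0],[0,0,-2,0,0,0,0],[0,0,-1.5,0,0,0,0],[0,0,-1,0,0,0,0],[0,0,-1,0,0,0,0],[0,0,-1,0,0,0,0],[0,0,0,0,0,0,0]]' | grep -E 'pos|wrist'
python3 -m pendant '[[0,0,-1.5,0,0,0,0],[0,0,-1.5,0,0,0,0],[0,0,-1.5,0,0,0,0],[0,0,-1,0,0,0,0],[0,0,0,0,0,0,0]]' | grep -E 'pos|wrist'
python3 -c "
from h import *
print(tilt())"
```

```text
position: [0.5287, -0.0116, 0.2279]
wrist_force: [0.1, 2.6, 2.1]
position: [0.5287, -0.0116, 0.2222]
wrist_force: [-0.0, 1.7, 4.1]
('slopes top/bottom (slope,z,n)', [-0.0075, 0.1267, 126, -0.0018, 0.1188, 69], 'ends y', [-0.2054, 0.0984])
```

```bash
python3 -m pendant '[[0,0,-0.8,0,0,0,0],[0,0,-0.7,0,0,0,0],[0,0,-0.5,0,0,0,0],[0,0,0,0,0,0,0],[0,0,0,0,0,0,0]]' | grep -E 'pos|wrist'
python3 -m pendant '[[0,0,-0.2,0,0,0,0],[0,0,0,0,0,0,0]]' | grep -E 'pos|wrist'
python3 -m pendant '[[0,0,-0.2,0,0,0,0],[0,0,0,0,0,0,0]]' | grep -E 'pos|wrist'
```

```text
position: [0.5287, -0.0116, 0.2204]
wrist_force: [0.4, 2.1, 3.9]
position: [0.5286, -0.0116, 0.2201]
wrist_force: [1.6, 2.7, 4.2]
position: [0.5287, -0.0116, 0.2199]
wrist_force: [1.5, 1.8, 4.6]
```

```bash
for i in 1 2 3; do python3 -m pendant '[[0,0,-0.2,0,0,0,0],[0,0,0,0,0,0,0]]' | grep -E 'pos|wrist'; done
```

```text
position: [0.5286, -0.0116, 0.2197]
wrist_force: [1.3, 2.6, 4.6]
position: [0.5286, -0.0116, 0.2195]
wrist_force: [2.4, 2.1, 4.1]
position: [0.5286, -0.0116, 0.2193]
wrist_force: [2.9, 2.9, 4.8]
```

```bash
for i in 1 2; do python3 -m pendant '[[0,0,-0.15,0,0,0,0],[0,0,0,0,0,0,0]]' | grep -E 'pos|wrist'; done
```

```text
position: [0.5286, -0.0117, 0.2192]
wrist_force: [1.9, 1.6, 4.9]
position: [0.5286, -0.0116, 0.219]
wrist_force: [2.2, 2.4, 5.3]
```

```bash
for i in 1 2; do python3 -m pendant '[[0,0,-0.1,0,0,0,0],[0,0,0,0,0,0,0]]' | grep -E 'pos|wrist'; done
```

```text
position: [0.5286, -0.0116, 0.219]
wrist_force: [2.5, 2.1, 5.2]
position: [0.5286, -0.0116, 0.2189]
wrist_force: [1.6, 1.8, 5.5]
```

```bash
for i in 1 2; do python3 -m pendant '[[0,0,-0.1,0,0,0,0],[0,0,0,0,0,0,0]]' | grep -E 'pos|wrist'; done
```

```text
position: [0.5286, -0.0116, 0.2188]
wrist_force: [2.2, 2.1, 6.3]
position: [0.5287, -0.0116, 0.2188]
wrist_force: [1.1, 1.5, 6.8]
```

Contact has begun: the position has stalled and the force is rising.

```bash
for i in 1 2; do python3 -m pendant '[[0,0,-0.1,0,0,0,0],[0,0,0,0,0,0,0]]' | grep -E 'pos|wrist'; done; python3 -c "
from h import *
print(tilt())"
```

```text
position: [0.5286, -0.0117, 0.2187]
wrist_force: [2.3, 2.1, 7.1]
position: [0.5286, -0.0117, 0.2186]
wrist_force: [1.3, 2.1, 7.5]
('slopes top/bottom (slope,z,n)', [-0.008, 0.1266, 124, -0.0012, 0.1187, 70], 'ends y', [-0.2055, 0.0984])
```

```bash
for i in 1 2 3; do python3 -m pendant '[[0,0,-0.15,0,0,0,0],[0,0,0,0,0,0,0]]' | grep -E 'pos|wrist'; done
```

```text
position: [0.5287, -0.0116, 0.2185]
wrist_force: [0.6, 2.5, 9.7]
position: [0.5287, -0.0116, 0.2184]
wrist_force: [0.7, 2.7, 9.8]
position: [0.5287, -0.0117, 0.2184]
wrist_force: [1.8, 2.8, 11.7]
```

About 6.5 N above the spring, so that is a firm prick. I'll hold briefly, then let it up.

```bash
python3 -m pendant '[[0,0,0,0,0,0,0],[0,0,0,0,0,0,0],[0,0,0.5,0,0,0,0],[0,0,1,0,0,0,0],[0,0,3,0,0,0,0],[0,0,5,0,0,0,0],[0,0,10,0,0,0,0],[0,0,30,0,0,0,0]]' | grep -E 'time|pos|wrist'
python3 -m pendant '[[0,0,20,0,0,0,0],[0,0,0,0,0,0,0],[0,0,0,0,0,0,0],[0,0,0,0,0,0,0],[0,0,0,0,0,0,0],[0,0,0,0,0,0,0],[0,0,0,0,0,0,0],[0,0,0,0,0,0,0]]' | grep -E 'time|pos|wrist'
python3 - <<'E'
from h import *
c=shot("scene");print(tilt(c));save(c,"pics/c1.png",(230,140,430,290),4)
E
```

```text
time: 21.95
position: [0.5268, -0.0116, 0.2663]
wrist_force: [0.5, 0.1, 0.5]
time: 22.75
position: [0.5285, -0.0116, 0.2873]
wrist_force: [0.5, -0.4, -0.1]
('slopes top/bottom (slope,z,n)', [-0.0074, 0.1267, 123, -0.0018, 0.1188, 69], 'ends y', [-0.2055, 0.0967])
```

View pics/c1.png

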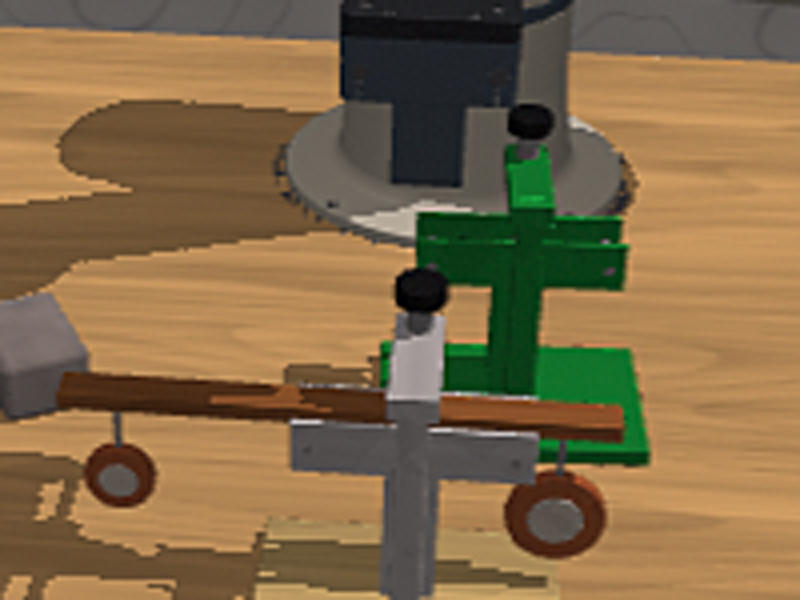

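The knob is back up at crop (421,290). The bar lies level and parallel to the cheek tops, with its ends at crop (60,390) and (622,420). Everything is still, so I'm handing in.

```bash
python3 -c "
from rig import r
print(r.close_job())"
```

```text
the job is handed in; nothing more can be done
None
```

The job is handed in: the bar was slid to balance (last measured within 0.01 rad of level), the punch was pressed onto it about 6.5 N above the spring and sprang back up, and the bar is still balancing; the hand-in returned no verdict.

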